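# Turn in the buttons on a picture frame's back

## Robot

A 6-joint arm with a two-finger parallel gripper is mounted at the origin on the work surface. World frame = base frame: x ahead of the robot, y to its left, z up, the work surface at z = 0. Lengths are in mm, angles in rad, forces in N, time in s.
With the tool pointing down it reaches from about 350 to 775 mm from the base axis. Payload 7.3 kg.
Tool frame: the origin (TCP) lies at the very end of the fingers, on their centre line; the grasp point (between the pads) lies 19 mm behind it (bot.grip_point_offset is the distance from the TCP to the grasp point, in mm); z points along the fingers, y is the line along which they close (so a half turn about z gives the same grasp; the last joint's range is limited). The gripper opens to 92 mm and grips with 3 to 60 N. Pads are 19 mm wide; open, the fingers measure 130 mm over their backs; the gripper's body (75 mm by 190 mm) begins 47 mm behind the grasp point.
Start: joints at [-1.447, 0.342, 1.524, -0, 1.275, -0.146], TCP at [139.955, -506.024, 193.441] pointing down, gripper open.
Joint ranges: [-2.53, 2.53], [-0.77, 2.02], [0.04, 2.7], [-1, 4.14], [0.28, 2.66], [-3.11, 3.11]. Speed limits (rad/s): [2.57, 2.57, 3.14, 3.14, 3.14, 3.14].

## Interface

Orientations are given as [roll, pitch, yaw] about the fixed x, y, z axes, in that order (R = Rz(yaw) Ry(pitch) Rx(roll)).
In Python, from plant import bot gives the robot as it stands. The module is installed in compiled form; this text tells all that it offers.
- The arm moves only by the shell command python3 -m jog 'ROWS' [OPENING]. ROWS is JSON, a list of rows, each a list of 6 numbers: the shift along the tool's x, y, z in mm, then the turn, a rotation vector about the tool's x, y, z in rad. In form: [[dx, dy, dz, rx, ry, rz], ...]. A call has 1 to 12 rows; each row shifts and turns the commanded pose from where the row before left it, along the tool's axes as they then stand; what a row does not reach is not made up. A row lasts 1/10 s, in which the tool goes at most 50 mm and 8.59 degrees, less where a joint would pass 70% of its speed; a pose out of reach is approached as far as the arm can. A call with a gripper value outside its range is refused whole. OPENING is the opening in per cent of the stroke, from 0 (shut) to 100 (fully open), set as the call begins (- or left out, the last holds). The fingers move at their own pace and stop on an object; the grip force is fixed at half the most. Time passes only in rows, so rows that do not move let the fingers close. It gives the time, the measured TCP pose, the force, the opening and the grip force at its end, in the units of the state.
- bot.get_obs(): the state, without advancing time (a new reading comes with each control period).
- bot.capture(name): name is "scene" or "top"; returns the picture (384x512x3 uint8, red, green, blue); there is no depth.
- bot.camera_model(name): a dict with "fx", "fy", "cx", "cy" (pixels), "dist_coeffs" ([k1, k2, p1, p2, k3] as OpenCV has them; the pictures are not rectified), "position" and "orientation" of the camera in the world. Camera axes: x right, y down, z forward; pixel columns grow to the right and rows downward; lengths in mm; the calibration is good to about 2 mm. A picture is of the moment at which its call begins. camera_model takes no time and is no camera call.
- bot.close_job(): hands the job in; it is judged then, once.
Trained networks look in the newest picture that a camera, given by its name, has taken for a name from the list of things; names that differ only in an ending like _2 or _b are one class to them, and where a whole thing is asked for, a point or a joint stands for the part that bears it (a point fixed in the world has none). Each returns a list of dicts, best first, with "p" (0 to 1); they miss things now and then, are a little off and sometimes report something else, mostly with a low value. They report only what shows in the picture. A call takes as long as a camera call.
- bot.outline_of(target, camera): "mask" (384x512 bool, what is visible of it) and "pixel" ([column, row] in pixels, amid what is visible of it).
The state is a dict: "time": time; "joint_positions": joint angles; "dq": joint speeds; "tau": joint torques, N m; "tool_pos": TCP position; "tcp_rot": TCP orientation; "contact_force": force on the tool from outside, world axes, zero at the start; "moment": the same for the moment, N m; "grip_width": finger opening in mm; "finger_force": force on a finger pad.
Only numpy, scipy, OpenCV 4.12 (cv2) and the standard library are available. Lean on these libraries where they do the work, as an engineer would, in place of code of your own. Each camera call takes 0.05 s, during which the arm holds its last target. There are 200 camera calls.

## Task

Of the two small picture frames lying face down side by side, one still has three of its four black turn buttons swung open: with a fingertip, push each open button round by its upright ridge until it points straight in over the backing board, square to its side of the frame, like those on the finished frame. Leave the fourth turned in. Only push: do not pinch or lift anything, do not lean hard on the frame (there is glass under it), and leave both frames and everything else where they lie.

Things in the scene. Friction and masses are not known exactly. Their poses are not given: they have to be found in the camera images.
- open_frame: the frame to close up: oak picture frame lying face down on the bench mat (mat top at height 3 mm), 230 x 180 mm outside, 35 mm deep, rails 24 mm wide, grey backing board lying 2 mm below the rails' upper face, glass underneath; weighs about 0.7 kg and is loose. It has black turn buttons, one in the middle of each side. Origin: centre of its underside (the face on the mat); x along its 230 mm length, y along its 180 mm width, z up. It may lie at any yaw.
- button_a (a joint): angle of the turn button on the open frame's +x short side about its vertical screw (screw axis at x 103, y 0 mm in the frame's axes). 0: the arm points straight in over the backing board (closed); positive: turned anticlockwise from above. Starts open, between +1.15 and +2.2 rad. Turns with light friction (about 0.04 N m, some 1.5 N at the ridge) either way up to 2.9 rad, and stays where it is left.
- ridge_a (a point): centre of the upright finger ridge on the turn button of the +x short side; its x axis points along the arm from the screw to the tip, z up. The screw axis is 29 mm back along -x. The arm is a black plate 14 mm wide and 4 mm thick, ending 45 mm from the screw, lying on the rail; on it stands the ridge, 26 mm long (from 16 to 42 mm from the screw), 5 mm thick, 16 mm high over the rail's upper face; this point is 10 mm above the rail's upper face.
- button_b (a joint): angle of the turn button on the open frame's +y long side about its vertical screw (screw axis at x 0, y 78 mm in the frame's axes). 0: the arm points straight in over the backing board (closed); positive: turned anticlockwise from above. Starts open, between -1.15 and -2.2 rad. Turns with light friction (about 0.04 N m, some 1.5 N at the ridge) either way up to 2.9 rad, and stays where it is left.
- ridge_b (a point): centre of the upright finger ridge on the turn button of the +y long side; its x axis points along the arm from the screw to the tip, z up. The screw axis is 29 mm back along -x. The arm is a black plate 14 mm wide and 4 mm thick, ending 45 mm from the screw, lying on the rail; on it stands the ridge, 26 mm long (from 16 to 42 mm from the screw), 5 mm thick, 16 mm high over the rail's upper face; this point is 10 mm above the rail's upper face.
- button_c (a joint): angle of the turn button on the open frame's -x short side about its vertical screw (screw axis at x -103, y 0 mm in the frame's axes). 0: the arm points straight in over the backing board (closed); positive: turned anticlockwise from above. Starts open, between +1.15 and +2.2 rad. Turns with light friction (about 0.04 N m, some 1.5 N at the ridge) either way up to 2.9 rad, and stays where it is left.
- ridge_c (a point): centre of the upright finger ridge on the turn button of the -x short side; its x axis points along the arm from the screw to the tip, z up. The screw axis is 29 mm back along -x. The arm is a black plate 14 mm wide and 4 mm thick, ending 45 mm from the screw, lying on the rail; on it stands the ridge, 26 mm long (from 16 to 42 mm from the screw), 5 mm thick, 16 mm high over the rail's upper face; this point is 10 mm above the rail's upper face.
- button_d (a joint): angle of the turn button on the open frame's -y long side about its vertical screw (screw axis at x 0, y -78 mm in the frame's axes). 0: the arm points straight in over the backing board (closed); positive: turned anticlockwise from above. This one is already turned in (near 0). Turns with light friction (about 0.04 N m, some 1.5 N at the ridge) either way up to 2.9 rad, and stays where it is left.
- ridge_d (a point): centre of the upright finger ridge on the turn button of the -y long side; its x axis points along the arm from the screw to the tip, z up. The screw axis is 29 mm back along -x. The arm is a black plate 14 mm wide and 4 mm thick, ending 45 mm from the screw, lying on the rail; on it stands the ridge, 26 mm long (from 16 to 42 mm from the screw), 5 mm thick, 16 mm high over the rail's upper face; this point is 10 mm above the rail's upper face.
- finished_frame: bystander: the same frame, finished, face down with all four turn buttons in and a small box on its back. Origin: centre of its underside. It and the open frame lie side by side, either way round.
- hanger_box: bystander: cardboard box with blue band, 58 x 40 x 24 mm, on the finished frame's back. Origin: centre of its underside.
- spray_bottle: bystander: white spray bottle with red and black trigger head, 74 mm wide, 225 mm tall. Origin: centre of its underside.
- tape_roll: bystander: roll of brown tape lying flat, 96 mm across, 25 mm high. Origin: centre of its underside.
- screwdriver: bystander: orange-handled screwdriver, 190 mm long, lying down. Origin: under its middle.
- tape_measure: bystander: yellow and black tape measure, 72 x 40 x 61 mm. Origin: centre of its underside.
- corner_sample: bystander: dark wooden L-shaped moulding corner, legs 100 mm, 18 mm high. Origin: under the corner of the L.
- point_driver: bystander: grey and red hand point driver, 160 mm long, 59 mm high. Origin: centre of its underside.

How it is judged:
By the outcome, as a careful person would: the job done as asked, in the order asked, and still so for the second after the job is handed in, with the robot touching nothing.
It also fails if it takes over 64 s, if anything falls off the work surface, if the arm or the gripper's body presses on something with over 40 N, if the wrist force passes 120 N, or if a joint passes its speed limit or range.

## Working session

There is one attempt and no reset: what is moved stays moved. The work goes in short steps, Python scripts to look and compute and a shell command to move; the robot and the scene stay as the last step left them, time stands still between calls to the robot, and variables do not carry over. Pictures are saved under pics/ and viewed, at most 10 in all, crops included, and the job is handed in when it is done.

```bash
mkdir -p pics
python3 - <<'E'
from plant import bot
import cv2
for n in("top","scene"):
    im=bot.capture(n); cv2.imwrite(f"pics/{n}0.png",im[:,:,::-1]); print(n,bot.camera_model(n))
    for t in ("open_frame","finished_frame","button_a","hanger_box"):
        for d in bot.outline_of(t,n)[:5]: print(t,d["p"],d["pixel"],d["mask"].sum())
print(bot.get_obs())
E
```

```text
top {'fx': 441.15534782253525, 'fy': 441.15534782253525, 'cx': 258.3806578944756, 'cy': 190.80772876397887, 'dist_coeffs': array([-0.10677255,  0.        ,  0.        ,  0.        ,  0.        ]), 'position': array([ 311.32762829,   -2.42218061, 1370.42584213]), 'orientation': array([-2.94368344, -0.0208721 , -1.57607232])}
open_frame 0.74 [311.1, 206.6] 4474
open_frame 0.38 [322.8, 236.0] 75
finished_frame 0.82 [195.1, 197.8] 4212
finished_frame 0.66 [294.5, 174.9] 89
button_a 0.65 [328.4, 232.4] 34
button_a 0.63 [327.2, 191.3] 70
button_a 0.44 [291.4, 227.0] 95
hanger_box 0.58 [191.2, 188.4] 278
hanger_box 0.38 [324.4, 189.8] 92
scene {'fx': 478.16961389531383, 'fy': 478.16961389531383, 'cx': 253.82575528626822, 'cy': 196.0237011597018, 'dist_coeffs': array([-0.16671611,  0.        ,  0.        ,  0.        ,  0.        ]), 'position': array([1584.16473261, -165.29668272, 1566.62046511]), 'orientation': array([-2.53737923, -0.01163276,  1.45601846])}
open_frame 0.84 [212.7, 200.8] 2496
finished_frame 0.97 [307.1, 205.1] 2471
button_a 0.63 [223.2, 186.1] 44
button_a 0.47 [200.4, 181.5] 53
button_a 0.44 [197.7, 209.0] 36
hanger_box 0.6 [306.4, 197.9] 149
{'time': 0.5, 'joint_positions': array([-1.44696483e+00,  3.42057642e-01,  1.52411204e+00, -1.05130660e-05,
        1.27539427e+00, -1.45961628e-01]), 'dq': array([ 0.00031281,  0.00057841,  0.0005126 , -0.00031931, -0.00091759,
       -0.00178148]), 'tau': array([ 1.45740000e-04, -4.30808902e+01, -2.44311172e+01,  7.17046112e-02,
        4.88343334e-02, -1.61672216e-05]), 'tool_pos': array([ 139.96871923, -506.01413934,  193.40635683]), 'tcp_rot': array([3.14156572e+00, 1.41256598e-05, 2.69796181e-01]), 'contact_force': array([-0.93260743,  0.42121418, -0.55363288]), 'moment': array([-0.00017763,  0.01674987, -0.03272756]), 'finger_force': 0.0, 'grip_width': 91.8160039115963}
```

View pics/top0.png

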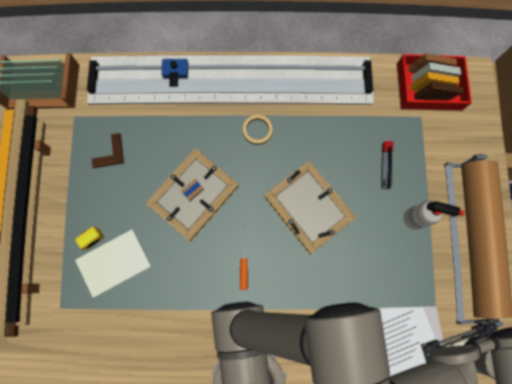

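View pics/scene0.png

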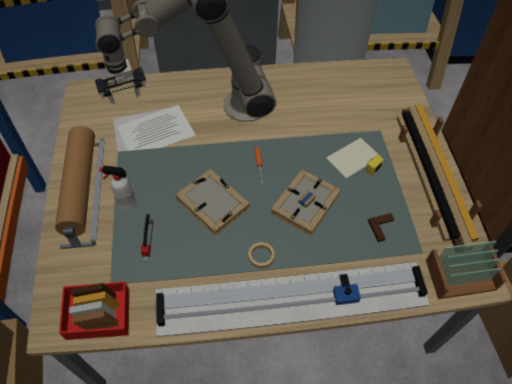

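Top view: the open frame is at about (311,207), with the finished frame to its left at (195,198). I'll rectify both views onto the rail plane and fit the frame.

```bash
cat > h.py <<'E'
from plant import bot
import numpy as np, cv2
from scipy.spatial.transform import Rotation as R
def cam(n):
    m=bot.camera_model(n); K=np.array([[m["fx"],0,m["cx"]],[0,m["fy"],m["cy"]],[0,0,1]])
    return K,np.array(m["dist_coeffs"]),R.from_euler("xyz",m["orientation"]).as_matrix(),np.array(m["position"])
def proj(n,P):
    K,d,Rm,p=cam(n); Rt=Rm.T
    return cv2.projectPoints(np.array(P,float).reshape(-1,3),cv2.Rodrigues(Rt)[0],-Rt@p,K,d)[0].reshape(-1,2)
def back(n,px,z):
    K,d,Rm,p=cam(n); u=cv2.undistortPoints(np.array(px,float).reshape(-1,1,2),K,d).reshape(-1,2)
    v=np.c_[u,np.ones(len(u))]@Rm.T
    return p+v*((z-p[2])/v[:,2])[:,None]
def rect(n,im,c,yaw,z,half=150,s=2.):
    # frame-axes view: columns = frame x, rows = -frame y
    g=np.arange(-half,half,1/s); X,Y=np.meshgrid(g,-g)
    W=np.c_[c[0]+np.cos(yaw)*X.ravel()-np.sin(yaw)*Y.ravel(),c[1]+np.sin(yaw)*X.ravel()+np.cos(yaw)*Y.ravel(),np.full(X.size,z)]
    q=proj(n,W).astype(np.float32).reshape(*X.shape,2)
    return cv2.remap(im,q[...,0],q[...,1],cv2.INTER_CUBIC)
E
cat > fit.py <<'E'
from h import *
for n in("top","scene"):
    im=bot.capture(n)
    m=bot.outline_of("open_frame",n)[0]["mask"].astype(np.uint8)
    c=max(cv2.findContours(m,0,cv2.CHAIN_APPROX_NONE)[0],key=cv2.contourArea).reshape(-1,2)
    w=back(n,c,38)[:,:2]
    r=cv2.minAreaRect(w.astype(np.float32)); print(n,r)
    (x,y),(a,b),t=r; yaw=np.radians(t if a>b else t+90)
    if n=="top": X=(x,y);Yw=yaw
    v=rect(n,im,X,Yw,38)
    for k in range(-100,101,50): pass
    cv2.line(v,(300,0),(300,600),(255,0,0),1);cv2.line(v,(0,300),(600,300),(255,0,0),1)
    cv2.rectangle(v,(300-230,300-180),(530,480),(0,255,0),1)
    cv2.imwrite(f"pics/r_{n}.png",v[:,:,::-1])
print(X,Yw)
E
python3 fit.py
```

```text
top ((530.0018920898438, -188.5236358642578), (232.5172119140625, 189.95352172851562), 37.458900451660156)Traceback (most recent call last):
  File "fit.py", line 4, in <module>
    m=bot.outline_of("open_frame",n)[0]["mask"].astype(np.uint8)
      ~~~~~~~~~~~~~~~~~~~~~~~~~~~~~~^^^
IndexError: list index out of range
```

View pics/r_top.png

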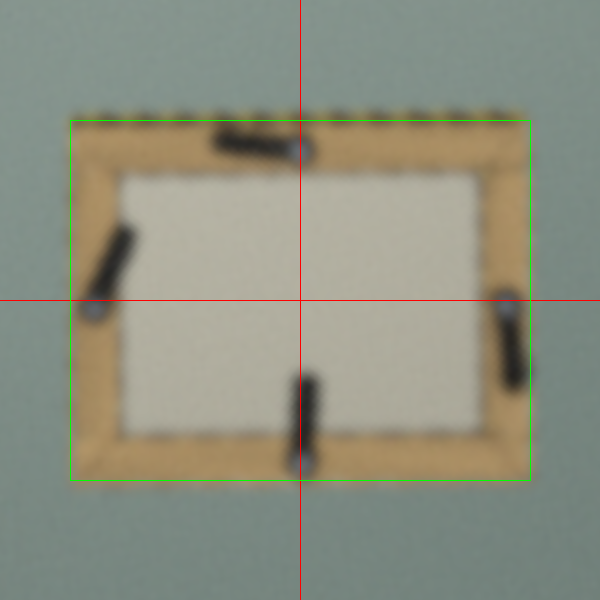

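```bash
cat > plan.py <<'E'
# usage: plan.py button lead_angle z  -> rows from the measured pose to hover, and arc rows
from h import *
import sys
C=np.array([531.1,-190.2]);PSI=np.radians(37.75)
B=dict(a=((103,0),np.pi,1,np.pi/2),b=((0,78),-np.pi/2,-1,np.pi/2),c=((-103,0),0,1,-np.pi/2))
def pose(b,th,r=31,off=12.):
    s,ph,side,yo=B[b]; c,sn=np.cos(PSI),np.sin(PSI); M=np.array([[c,-sn],[sn,c]])
    f=PSI+ph+th; u=np.array([np.cos(f),np.sin(f)]);n=np.array([-u[1],u[0]])
    return C+M@np.array(s)+r*u+side*off*n, f+yo
def to_tool(d,yaw): x=np.array([np.cos(yaw),np.sin(yaw)]);y=np.array([x[1],-x[0]]);return d@x,d@y
if __name__=="__main__":
    b,th,end,z=sys.argv[1],*map(float,sys.argv[2:5]); off=float(sys.argv[5]) if len(sys.argv)>5 else 12.
    o=bot.get_obs(); p,yaw=pose(b,th,off=off); cy=o["tcp_rot"][2]
    dy=(yaw-cy+np.pi)%(2*np.pi)-np.pi; yaw=cy+dy
    print("now",o["time"],o["tool_pos"].round(1),o["tcp_rot"].round(3)); print("target",p.round(1),round(yaw,3),"q6 now",o["joint_positions"][5].round(2))
    print("turn rz",round(-dy,3),"then shift x,y",np.round(to_tool(p-o["tool_pos"][:2],yaw),1),"z",round(o["tool_pos"][2]-z,1))
    N=int(np.ceil(abs(th-end)/0.1)); st=(end-th)/N; q,_=pose(b,th+st,off=off)
    print("arc rows",N,np.round(to_tool(q-p,yaw),2),"rz",round(-st,4))
E
python3 plan.py c 1.4 0 95
python3 - <<'E'
from h import *
for t in ["spray_bottle"]:
    bot.capture("top")
    for d in bot.outline_of(t,"top")[:1]: print(t,d["p"],d["pixel"],back("top",[d["pixel"]],110))
E
```

```text
now 0.7 [ 139.9 -506.   193.5] [3.141 0.    0.27 ]
target [ 424.5 -231.5] 0.488 q6 now -0.15
turn rz -0.218 then shift x,y [ 380.1 -109. ] z 98.5
arc rows 14 [ 3.15 -1.04] rz 0.1
spray_bottle 0.82 [425.9, 214.4] [[ 492.3626571  -524.78267275  110.        ]]
```

```bash
python3 -m jog '[[0,0,0,0,0,-0.11],[0,0,0,0,0,-0.108],[38,-10.9,0,0,0,0],[38,-10.9,0,0,0,0],[38,-10.9,0,0,0,0],[38,-10.9,0,0,0,0],[38,-10.9,0,0,0,0],[38,-10.9,0,0,0,0],[38,-10.9,0,0,0,0],[38,-10.9,0,0,0,0],[38,-10.9,0,0,0,0],[38,-10.9,0,0,0,0]]' 0; python3 -m jog '[[0,0,30,0,0,0],[0,0,40,0,0,0],[0,0,28,0,0,0],[0,0,0,0,0,0],[0,0,0,0,0,0]]'; python3 plan.py c 1.4 0 46
python3 - <<'E'
from h import *
from plan import C,PSI
v=np.hstack([rect(n,bot.capture(n),C,PSI,40,half=130,s=1.5) for n in("top","scene")]);cv2.imwrite("pics/v1.png",v[:,:,::-1])
E
```

```text
time: 2.0
tool_pos: [425.6, -230.4, 193.6]
tcp_rot: [3.141, -0.0, 0.488]
contact_force: [0.8, -1.3, -0.6]
grip_width: 1.7
finger_force: 0.0
time: 2.5
tool_pos: [424.8, -231.9, 96.0]
tcp_rot: [3.142, 0.0, 0.488]
contact_force: [0.5, 0.1, 0.3]
grip_width: 1.1
finger_force: 0.0
now 2.5 [ 424.8 -231.9   96. ] [3.142 0.    0.488]
target [ 424.5 -231.5] 0.488 q6 now 0.42
turn rz -0.0 then shift x,y [-0.1 -0.5] z 50.0
arc rows 14 [ 3.15 -1.04] rz 0.1
```

View pics/v1.png

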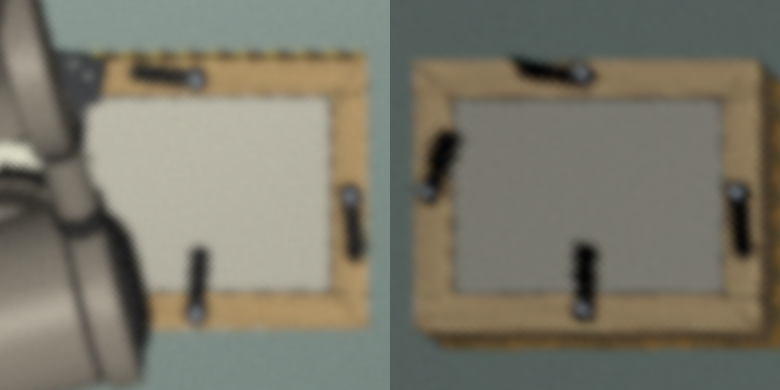

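The top view is partly hidden by the arm, while the scene view shows the c, b and a buttons open as estimated. The screws fit the model within 1–2 mm, so I'm descending beside c and sweeping.

```bash
python3 -m jog '[[0,0,20,0,0,0],[0,0,20,0,0,0],[0,0,10,0,0,0],[0,0,0,0,0,0],[0,0,0,0,0,0]]'; python3 -m jog '[[3.15,-1.04,0,0,0,0.1],[3.15,-1.04,0,0,0,0.1],[3.15,-1.04,0,0,0,0.1],[3.15,-1.04,0,0,0,0.1],[3.15,-1.04,0,0,0,0.1],[3.15,-1.04,0,0,0,0.1],[3.15,-1.04,0,0,0,0.1]]';python3 -m jog '[[3.15,-1.04,0,0,0,0.1],[3.15,-1.04,0,0,0,0.1],[3.15,-1.04,0,0,0,0.1],[3.15,-1.04,0,0,0,0.1],[3.15,-1.04,0,0,0,0.1],[0,0,0,0,0,0],[0,0,0,0,0,0]]'
python3 - <<'E'
from h import *
from plan import C,PSI
v=rect("scene",bot.capture("scene"),C,PSI,40,half=130,s=2.3);cv2.imwrite("pics/v2.png",v[:,:,::-1])
E
python3 plan.py c 0 0.05 46
```

```text
time: 3.1
tool_pos: [425.2, -232.2, 46.4]
tcp_rot: [3.14, -0.001, 0.488]
contact_force: [1.1, 0.2, 0.5]
grip_width: 0.3
finger_force: 0.0
time: 3.8
tool_pos: [445.4, -221.1, 46.8]
tcp_rot: [3.141, -0.002, -0.216]
contact_force: [0.3, -1.0, -0.1]
grip_width: 0.4
finger_force: 0.0
time: 4.5
tool_pos: [461.2, -222.4, 46.2]
tcp_rot: [-3.142, -0.001, -0.709]
contact_force: [0.3, -0.1, 0.2]
grip_width: 0.2
finger_force: 0.0
now 4.55 [ 461.  -222.3   46. ] [-3.142e+00 -1.000e-03 -7.100e-01]
target [ 466.8 -224.8] -0.912 q6 now 1.68
turn rz 0.202 then shift x,y [ 5.6 -3.1] z 0.0
arc rows 1 [-1.53  0.64] rz -0.05
```

View pics/v2.png

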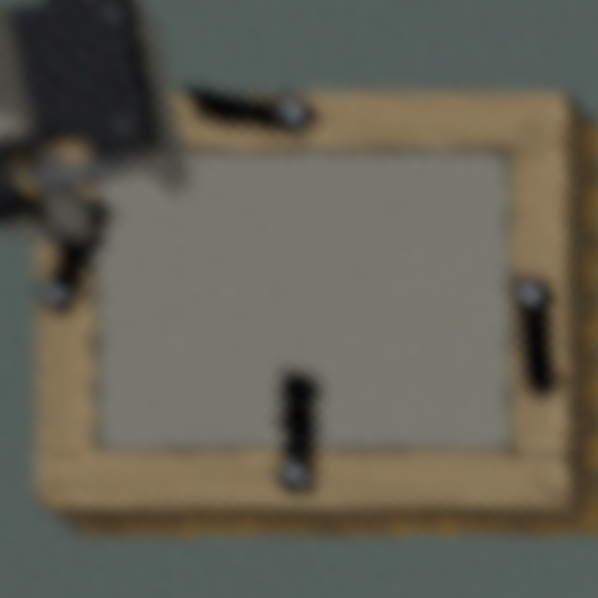

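Run:
```python
from h import *
im=bot.capture("scene").copy(); o=bot.get_obs()
q=proj("scene",[o["tool_pos"],o["tool_pos"]+[0,0,66]]); print(q)
big=cv2.resize(im[130:280,130:330],None,fx=4,fy=4,interpolation=cv2.INTER_CUBIC)
for p in q: cv2.circle(big,tuple(int(v) for v in (p-[130,130])*4+2),4,(255,0,0),1)
cv2.imwrite("pics/v3.png",big[:,:,::-1])
```

```text
[[202.33031802 183.25211004]
 [201.01849058 173.08042852]]
```

View pics/v3.png

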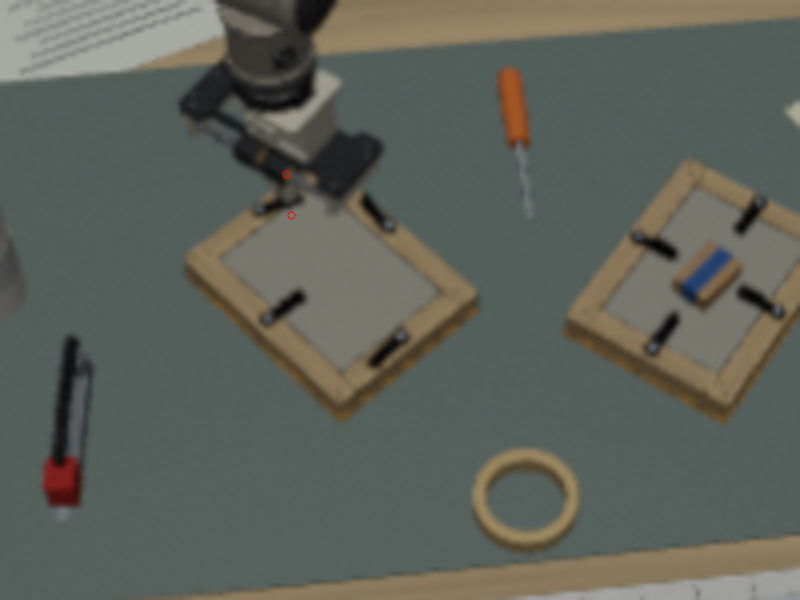

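Run:
```python
from h import *
from plan import C,PSI
M=np.array([[np.cos(PSI),-np.sin(PSI)],[np.sin(PSI),np.cos(PSI)]])
s=C+M@[-103,0]
z=lambda P:((proj("scene",P)-130)*4+2).round(0).tolist()
print("screw",z([[*s,43]]))
for th in(1.16,.8,.5,.2,0):
    u=np.array([np.cos(PSI+th),np.sin(PSI+th)]); print(th,z([[*(s+16*u),54],[*(s+42*u),54],[*(s+45*u),42]]))
o=bot.get_obs();print(o["contact_force"],z([o["tool_pos"]]))
im=bot.capture("scene"); cv2.imwrite("pics/v4.png",cv2.resize(im[160:200,180:230],None,fx=14,fy=14,interpolation=cv2.INTER_CUBIC)[:,:,::-1])
```

```text
screw [[260.0, 210.0]]
1.16 [[274.0, 199.0], [299.0, 192.0], [303.0, 198.0]]
0.8 [[275.0, 204.0], [301.0, 204.0], [305.0, 211.0]]
0.5 [[274.0, 208.0], [299.0, 214.0], [302.0, 222.0]]
0.2 [[271.0, 211.0], [292.0, 223.0], [296.0, 232.0]]
0 [[269.0, 213.0], [286.0, 229.0], [289.0, 238.0]]
[-0.05927492 -0.0668366   0.27085928] [[291.0, 215.0]]
```

View pics/v4.png

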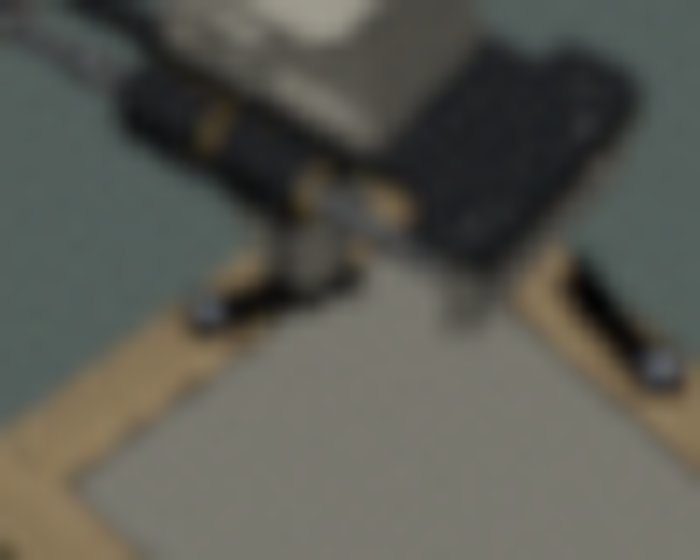

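```bash
python3 -c "
from h import *
np.save('s_a.npy',bot.capture('scene'))"
python3 -m jog '[[0,0,-15,0,0,0],[0,0,-15,0,0,0],[-6.4,31,0,0,0,0],[-6.4,31,0,0,0,0],[-6.4,31,0,0,0,0],[0,0,20,0,0,0],[0,0,15,0,0,0],[0,0,10,0,0,0],[0,0,0,0,0,0]]'
python3 -m jog '[[0,0,3,0,0,0],[0,0,3,0,0,0],[0,0,3,0,0,0],[0,0,0,0,0,0]]'
python3 - <<'E'
from h import *
from plan import C,PSI
a=np.load('s_a.npy').astype(int); im=bot.capture("scene"); b=im.astype(int)
d=np.abs(a-b).max(2)>25
print("\n".join("".join(".#"[int(x)] for x in r[180:225]) for r in d[165:195]))
for t in bot.outline_of("button_c","scene")[:4]:
    print(t["p"],t["pixel"])
    ys,xs=np.nonzero(t["mask"]); w=back("scene",np.c_[xs,ys],46)[:,:2]-C
    M=np.array([[np.cos(PSI),-np.sin(PSI)],[np.sin(PSI),np.cos(PSI)]]); f=w@M
    print(f.mean(0).round(0),cv2.fitLine(f.astype(np.float32),cv2.DIST_L2,0,.01,.01).ravel().round(2))
cv2.imwrite("pics/v5.png",cv2.resize(im[150:210,160:240],None,fx=9,fy=9,interpolation=cv2.INTER_CUBIC)[:,:,::-1])
o=bot.get_obs();print(o["tool_pos"],((proj("scene",[o["tool_pos"]])-[160,150])*9+4).round())
E
```

```text
time: 5.6
tool_pos: [384.8, -279.3, 29.4]
tcp_rot: [-3.141, 0.003, -0.712]
contact_force: [0.2, 0.2, -0.3]
grip_width: 0.6
finger_force: 0.0
time: 6.0
tool_pos: [385.5, -279.8, 21.3]
tcp_rot: [3.142, 0.0, -0.712]
contact_force: [-1.1, -0.9, 0.4]
grip_width: 0.5
finger_force: 0.0
...###....###....######.......###############
....##..#####.....######......###############
.....#..#####......#.###.....################
.....#..#######.....#...#...#################
.........###############...##################
..........##################################.
...........#################################.
.............##############################..
................##########################...
................#########################....
.................#######################.....
...................#####################.....
...................#####################.....
...................#####....###########......
.....................####.....########.......
.....................###.......######........
................................###..........
................................###..........
.............................................
.............................................
.............................................
.............................................
.............................................
.............................................
.............................................
.............................................
.............................................
.............................................
.............................................
.............................................
0.43 [198.2, 208.3]
[  2. -61.] [  0.16   0.99   2.09 -61.33]
0.41 [199.7, 182.5]
[-93.  17.] [  0.3    0.95 -92.77  16.96]
[ 385.54487417 -279.94765348   21.50133164] [[253. 212.]]
```

View pics/v5.png

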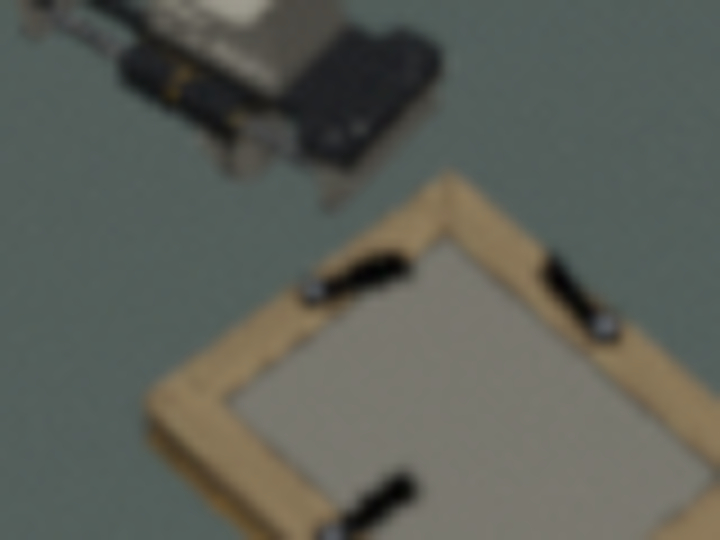

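The drawn fingertip is about (240,170) in the crop, while the reported TCP projects to (253,212). The real tip therefore looks roughly 20–30 mm higher than reported, which explains why it passed over the ridge. I'll check with a light touch-off on the mat beside the frame.

```bash
python3 -m jog '[[0,0,4,0,0,0],[0,0,4,0,0,0],[0,0,4,0,0,0],[0,0,0,0,0,0]]' | sed -n 2,4p
python3 -m jog '[[0,0,2,0,0,0],[0,0,2,0,0,0],[0,0,0,0,0,0]]'| sed -n 2,4p
```

```text
tool_pos: [385.1, -279.6, 8.8]
tcp_rot: [-3.142, 0.001, -0.712]
contact_force: [0.4, 1.1, -0.1]
tool_pos: [385.4, -279.9, 5.2]
tcp_rot: [3.142, 0.0, -0.712]
contact_force: [-0.5, -0.2, 0.1]
```

```bash
for i in 1; do python3 -m jog '[[0,0,1.5,0,0,0],[0,0,1.5,0,0,0],[0,0,0,0,0,0]]' | sed -n 2,4p; done
```

```text
tool_pos: [385.4, -279.9, 2.3]
tcp_rot: [3.142, 0.0, -0.712]
contact_force: [0.1, 0.3, -0.6]
```

```bash
python3 -m jog '[[0,0,1,0,0,0],[0,0,1,0,0,0],[0,0,0,0,0,0]]' | sed -n 2,4p
```

```text
tool_pos: [385.5, -279.9, 0.3]
tcp_rot: [3.142, 0.0, -0.712]
contact_force: [0.3, 0.2, 0.2]
```

```bash
python3 -m jog '[[0,0,2,0,0,0],[0,0,2,0,0,0],[0,0,0,0,0,0]]' | sed -n 2,4p
```

```text
tool_pos: [385.3, -279.8, -3.9]
tcp_rot: [3.142, 0.0, -0.712]
contact_force: [-0.4, -0.9, 0.1]
```

```bash
python3 -m jog '[[0,0,2,0,0,0],[0,0,2,0,0,0],[0,0,0,0,0,0]]' | sed -n 2,4p
```

```text
tool_pos: [385.3, -279.8, -7.9]
tcp_rot: [3.142, 0.001, -0.712]
contact_force: [-0.2, -1.0, -0.4]
```

```bash
python3 -m jog '[[0,0,2,0,0,0],[0,0,2,0,0,0],[0,0,0,0,0,0]]' | sed -n 2,4p
```

```text
tool_pos: [385.3, -279.8, -11.9]
tcp_rot: [3.142, 0.0, -0.712]
contact_force: [0.0, 0.5, 0.4]
```

```bash
python3 -m jog '[[0,0,2,0,0,0],[0,0,2,0,0,0],[0,0,0,0,0,0]]' | sed -n 2,4p
```

```text
tool_pos: [385.3, -279.8, -15.9]
tcp_rot: [3.142, 0.0, -0.712]
contact_force: [-0.5, -0.8, -0.1]
```

```bash
python3 -m jog '[[0,0,1.5,0,0,0],[0,0,1.5,0,0,0],[0,0,0,0,0,0]]' | sed -n 2,4p
```

```text
tool_pos: [385.4, -279.9, -18.8]
tcp_rot: [3.142, 0.0, -0.712]
contact_force: [0.3, -0.5, -0.2]
```

```bash
python3 -m jog '[[0,0,1.5,0,0,0],[0,0,1.5,0,0,0],[0,0,0,0,0,0]]' | sed -n 2,4p
```

```text
tool_pos: [385.4, -279.9, -21.8]
tcp_rot: [3.142, 0.0, -0.712]
contact_force: [-0.1, -0.2, -0.4]
```

```bash
python3 -m jog '[[0,0,1.5,0,0,0],[0,0,1.5,0,0,0],[0,0,0,0,0,0]]' | sed -n 2,4p
```

```text
tool_pos: [385.4, -279.9, -24.8]
tcp_rot: [3.142, 0.0, -0.712]
contact_force: [0.4, -0.2, -0.4]
```

```bash
python3 -m jog '[[0,0,1.5,0,0,0],[0,0,1.5,0,0,0],[0,0,0,0,0,0]]' | sed -n 2,4p
```

```text
tool_pos: [385.4, -279.9, -27.8]
tcp_rot: [3.142, 0.0, -0.712]
contact_force: [0.5, -0.2, -0.0]
```

Run:
```python
from h import *
im=bot.capture("scene")
cv2.imwrite("pics/v6.png",cv2.resize(im[140:200,160:240],None,fx=9,fy=9,interpolation=cv2.INTER_CUBIC)[:,:,::-1])
o=bot.get_obs();P=o["tool_pos"];print(P,o["contact_force"],((proj("scene",[P,[*P[:2],3]])-[160,140])*9+4).round())
```

```text
[ 385.43283252 -279.90933483  -27.70040912] [0.37381913 0.86345277 0.40058962] [[264. 367.]
 [257. 327.]]
```

View pics/v6.png

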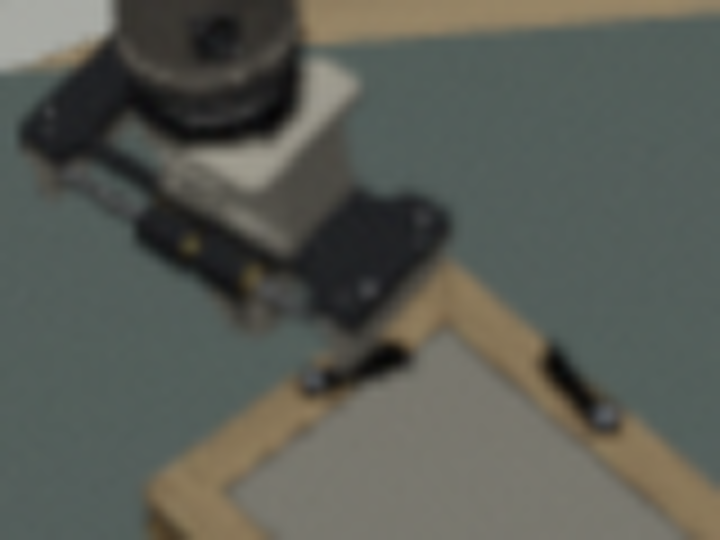

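The tip is on or near the mat at (250,325) in the crop, so it sits about 30 mm behind the reported TCP. The gripper's right plate is now close to button c at (350,340), so I'm lifting. Then I'll compare with the first picture, taken with the gripper open.

```bash
python3 -m jog '[[0,0,-20,0,0,0],[0,0,-20,0,0,0],[0,0,-30,0,0,0],[0,0,-30,0,0,0],[0,0,0,0,0,0]]' | sed -n 1,4p
python3 - <<'E'
from h import *
im=cv2.imread("pics/scene0.png")
P=np.array([140,-506,193.4]); yw=.27; y=np.array([np.sin(yw),-np.cos(yw),0])
pts=[P,P+y*46,P-y*46,P+y*46+[0,0,30],P-y*46+[0,0,30],P+[0,0,66]+y*95,P+[0,0,66]-y*95]
z=((proj("scene",pts)-[80,50])*8+4); print(z.round())
big=cv2.resize(im[50:120,80:175],None,fx=8,fy=8,interpolation=cv2.INTER_CUBIC)
for i,p in enumerate(z): cv2.circle(big,tuple(int(v) for v in p),3,[(0,0,255),(0,255,255),(0,255,255),(0,255,0),(0,255,0),(255,0,0),(255,0,0)][i],1)
cv2.imwrite("pics/v7.png",big)
E
```

```text
time: 10.35
tool_pos: [387.4, -281.8, 76.0]
tcp_rot: [3.141, -0.008, -0.712]
contact_force: [0.3, -0.6, -0.4]
[[377. 444.]
 [290. 469.]
 [464. 420.]
 [277. 427.]
 [454. 377.]
 [166. 402.]
 [535. 299.]]
```

View pics/v7.png

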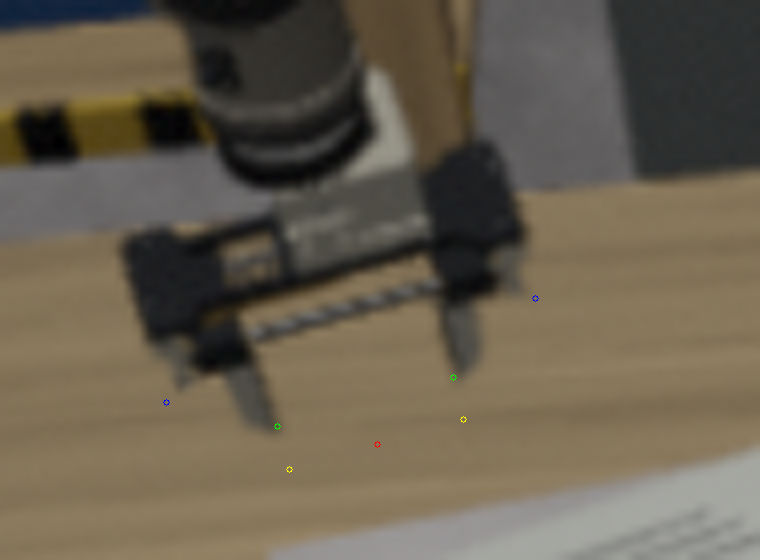

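Both open tips match the green markers, at (277,427) and (454,377). The true fingertips are therefore about 30 mm short of the reported TCP, with no sideways error. I'll finish the touch-off further from the frame to get the exact figure.

```bash
python3 -m jog '[[0,30,0,0,0,0],[0,30,0,0,0,0],[0,0,30,0,0,0],[0,0,30,0,0,0],[0,0,20,0,0,0],[0,0,16,0,0,0],[0,0,7,0,0,0],[0,0,0,0,0,0],[0,0,0,0,0,0]]' | sed -n 2,4p;  python3 -m jog '[[0,0,1.5,0,0,0],[0,0,0,0,0,0]]' | sed -n 2,4p
```

```text
tool_pos: [345.2, -324.2, -30.1]
tcp_rot: [-3.141, 0.003, -0.712]
contact_force: [-4.8, 3.6, 12.0]
tool_pos: [345.2, -324.2, -30.2]
tcp_rot: [-3.142, 0.002, -0.712]
contact_force: [-8.5, 7.9, 29.4]
```

```bash
python3 -m jog '[[0,0,1.5,0,0,0],[0,0,0,0,0,0]]' | sed -n 2,4p
```

```text
tool_pos: [345.3, -324.3, -30.3]
tcp_rot: [3.141, 0.002, -0.712]
contact_force: [-10.9, 10.1, 46.5]
```

```bash
python3 -m jog '[[0,0,1.5,0,0,0],[0,0,0,0,0,0]]' | sed -n 2,4p
```

```text
tool_pos: [345.3, -324.3, -30.5]
tcp_rot: [3.141, 0.001, -0.711]
contact_force: [-14.5, 14.7, 63.4]
```

```bash
python3 -m jog '[[0,0,-15,0,0,0],[0,0,-35,0,0,0],[0,0,-30,0,0,0],[0,0,-25,0,0,0],[0,0,0,0,0,0]]' | sed -n 1,4p; python3 plan.py c 1.4 0 13
```

```text
time: 12.35
tool_pos: [347.7, -327.1, 73.0]
tcp_rot: [3.14, -0.007, -0.712]
contact_force: [-0.2, 0.6, -0.7]
now 12.35 [ 347.7 -327.1   73. ] [ 3.14  -0.007 -0.712]
target [ 424.5 -231.5] 0.488 q6 now 1.37
turn rz -1.2 then shift x,y [112.7 -48.4] z 60.0
arc rows 14 [ 3.15 -1.04] rz 0.1
```

```bash
python3 -m jog '[[0,0,0,0,0,-0.12],[0,0,0,0,0,-0.12],[0,0,0,0,0,-0.12],[0,0,0,0,0,-0.12],[0,0,0,0,0,-0.12],[0,0,0,0,0,-0.12],[0,0,0,0,0,-0.12],[0,0,0,0,0,-0.12],[0,0,0,0,0,-0.12],[0,0,0,0,0,-0.12]]' >/dev/null; python3 -m jog '[[28,-12,0,0,0,0],[28,-12,0,0,0,0],[28,-12,0,0,0,0],[28,-12,0,0,0,0],[0,0,0,0,0,0],[0,0,0,0,0,0]]' | sed -n 1,4p; python3 plan.py c 1.4 0 13
```

```text
time: 13.95
tool_pos: [422.4, -229.9, 69.0]
tcp_rot: [-3.14, 0.001, 0.49]
contact_force: [0.2, -0.7, 0.2]
now 13.95 [ 422.4 -229.9   69. ] [-3.14e+00  1.00e-03  4.90e-01]
target [ 424.5 -231.5] 0.488 q6 now 0.42
turn rz 0.002 then shift x,y [1.1 2.5] z 56.0
arc rows 14 [ 3.15 -1.04] rz 0.1
```

```bash
python3 -m jog '[[0,2.5,20,0,0,0],[1,0,20,0,0,0],[0,0,16,0,0,0],[0,0,0,0,0,0],[0,0,0,0,0,0]]' | sed -n 1,4p; python3 -m jog '[[3.15,-1.04,0,0,0,0.1],[3.15,-1.04,0,0,0,0.1],[3.15,-1.04,0,0,0,0.1],[3.15,-1.04,0,0,0,0.1],[3.15,-1.04,0,0,0,0.1],[3.15,-1.04,0,0,0,0.1]]' | sed -n 1,4p
cat > btn.py <<'E'
from h import *
from plan import C,PSI
M=np.array([[np.cos(PSI),-np.sin(PSI)],[np.sin(PSI),np.cos(PSI)]])
S=dict(a=(103,0,180),b=(0,78,-90),c=(-103,0,0),d=(0,-78,90))
# dark-pixel moments in the rectified view (1 mm) around each screw, at ridge-mid height 48
for n in("top","scene"):
    im=bot.capture(n); v=rect(n,im,C,PSI,46,half=150,s=2.); np.save(f"v_{n}.npy",v)
    g=cv2.GaussianBlur(v,(5,5),0).max(2)
    for k,(x,y,z0) in S.items():
        yy,xx=np.nonzero(g<62); X=xx/2-150-x; Y=150-yy/2-y; r=np.hypot(X,Y); m=(r>14)&(r<46)
        if m.sum()<40: print(n,k,"few",m.sum()); continue
        a=np.unwrap(np.arctan2(Y[m],X[m])); u=np.array([np.cos(a).mean(),np.sin(a).mean()])
        L=cv2.fitLine(np.c_[X[m],Y[m]].astype(np.float32),cv2.DIST_L2,0,.01,.01).ravel()
        d=L[:2]*np.sign(L[:2]@u); 
        f=lambda q:((np.degrees(np.arctan2(q[1],q[0]))-z0+180)%360-180).round(1)
        print(n,k,m.sum(),"mean dir",f(u),"line dir",f(d),"spread",np.linalg.norm(u).round(3))
E
python3 btn.py
```

```text
time: 14.45
tool_pos: [424.2, -232.9, 13.8]
tcp_rot: [-3.141, 0.0, 0.487]
contact_force: [0.3, 0.3, -0.2]
time: 15.05
tool_pos: [441.3, -222.5, 14.9]
tcp_rot: [3.141, -0.0, -0.117]
contact_force: [-1.8, -0.8, -0.0]
top a 603 mean dir 94.7 line dir 96.3 spread 0.997
top b 471 mean dir -91.2 line dir -128.1 spread 0.986
top c 253 mean dir 23.8 line dir -41.1 spread 0.943
top d 2377 mean dir 17.9 line dir 29.6 spread 0.962
scene a 1250 mean dir 97.9 line dir 97.3 spread 0.99
scene b 1294 mean dir -95.8 line dir -104.9 spread 0.991
scene c 4379 mean dir 82.0 line dir 168.1 spread 0.748
scene d 1506 mean dir -7.6 line dir 2.5 spread 0.987
```

```bash
python3 -m jog '[[3.15,-1.04,0,0,0,0.1],[3.15,-1.04,0,0,0,0.1],[3.15,-1.04,0,0,0,0.1],[3.15,-1.04,0,0,0,0.1],[3.15,-1.04,0,0,0,0.1],[3.15,-1.04,0,0,0,0.1],[3.15,-1.04,0,0,0,0.1],[0,0,0,0,0,0],[0,0,0,0,0,0]]' | sed -n 1,4p; python3 plan.py c 0.1 0 13; python3 btn.py | grep scene
```

```text
time: 16.05
tool_pos: [464.1, -224.3, 14.3]
tcp_rot: [-3.141, -0.001, -0.808]
contact_force: [-0.7, 0.0, -0.9]
now 16.05 [ 464.1 -224.3   14.3] [-3.141e+00 -1.000e-03 -8.080e-01]
target [ 463.9 -223.2] -0.812 q6 now 1.78
turn rz 0.004 then shift x,y [-0.9 -0.6] z 1.3
arc rows 1 [ 3.15 -1.04] rz 0.1
scene a 1241 mean dir 97.9 line dir 97.2 spread 0.99
scene b 1859 mean dir -89.8 line dir -59.7 spread 0.973
scene c 8051 mean dir 91.4 line dir 161.5 spread 0.616
scene d 1504 mean dir -7.7 line dir 2.5 spread 0.986
```

```bash
python3 -m jog '[[-8,0,0,0,0,0],[0,0,-25,0,0,0],[0,0,-30,0,0,0],[0,0,0,0,0,0],[0,0,0,0,0,0]]' | sed -n 1,4p; python3 plan.py b -2.0 0 13; python3 btn.py | grep scene;python3 - <<'E'
import numpy as np,cv2
v=np.load("v_scene.npy"); g=v.max(2)[::4,::4]
# around c: frame x -125..-40, y -10..60 ; 2mm cells
print("\n".join(" ".join("%3d"%q for q in r[12:56]) for r in g[40:84]))
E
```

```text
time: 16.65
tool_pos: [458.6, -218.0, 69.3]
tcp_rot: [-3.141, -0.001, -0.811]
contact_force: [-0.1, 0.9, -0.7]
now 16.65 [ 458.6 -218.    69.3] [-3.141e+00 -1.000e-03 -8.110e-01]
target [ 450.4 -123.9] -1.341 q6 now 1.79
turn rz 0.53 then shift x,y [-93.5 -13.5] z 56.3
arc rows 20 [3.15 1.04] rz -0.1
scene a 1249 mean dir 97.9 line dir 97.2 spread 0.99
scene b 1293 mean dir -95.9 line dir -104.9 spread 0.991
scene c 1366 mean dir -3.2 line dir 0.3 spread 0.991
scene d 1517 mean dir -7.7 line dir 2.4 spread 0.986
 43  50  60  65  68  70  70  67  65  62  54  48  44  40  36  34  31  31  30  28  30  31  32  38  45  55  63  69  70  72  79  88  99 111 124 130 133 135 137 137 136 137 137 134
 51  57  62  67  71  73  72  70  68  65  60  54  52  49  45  43  40  37  35  34  34  36  43  50  58  68  73  74  73  74  77  84  98 109 119 127 130 131 133 132 131 132 133 133
 60  62  64  69  73  74  74  73  72  69  67  65  61  59  60  56  52  52  48  44  45  48  53  61  71  77  79  79  77  74  74  81  91 103 114 119 123 124 123 124 124 123 123 126
 67  65  68  71  73  74  75  75  74  74  73  71  72  7
[... 6461 characters left out ...]
  94  94  95  95  95  96  97 105 112 114 111 110 106 104 107 109 108 111 109  98  93  96  93  95  96  95  93  92  92  93  96 101 105 109 112 115 116 119 121 121 120 120 121
 94  94  95  95  95  95  96 100 109 116 123 125 122 122 124 124 126 129 127 123 116 111 110 110 110 111 110 108 109 108 106 111 113 113 117 119 118 119 121 121 120 120 121 121
 94  95  95  95  95  95  96 100 110 118 126 129 130 130 132 133 134 137 136 128 122 118 114 116 119 117 116 118 116 115 116 117 117 119 120 120 119 120 120 120 120 120 121 121
 94  95  95  95  94  94  96  99 109 121 126 129 132 134 135 136 138 137 134 129 120 114 113 117 119 119 119 119 119 119 119 120 120 121 120 120 120 120 120 120 120 120 120 121
```

c reads 0.3° by the line fit, so it is closed. Next is b; c's sweep over-reached by about 0.1 rad, so I'll stop early.

```bash
python3 -m jog '[[0,0,0,0,0,0.13],[0,0,0,0,0,0.13],[0,0,0,0,0,0.13],[0,0,0,0,0,0.12],[0,0,0,0,0,0.12],[-32,-5,0,0,0,0],[-32,-5,0,0,0,0],[-29,-4,0,0,0,0],[0,0,0,0,0,0],[0,0,0,0,0,0]]' | sed -n 1,4p; python3 plan.py b -2.1 0 13
```

```text
time: 17.75
tool_pos: [460.2, -123.7, 68.2]
tcp_rot: [3.14, 0.0, -1.44]
contact_force: [0.4, -0.3, 0.3]
now 17.75 [ 460.2 -123.7   68.2] [ 3.14  0.   -1.44]
target [ 451.1 -120.6] -1.441 q6 now 2.59
turn rz 0.001 then shift x,y [-4.2  8.6] z 55.2
arc rows 21 [3.15 1.04] rz -0.1
```

```bash
python3 -m jog '[[-4,4,20,0,0,0],[0,4.5,20,0,0,0],[0,0,15,0,0,0],[0,0,0,0,0,0],[0,0,0,0,0,0]]' | sed -n 1,4p; python3 -m jog '[[3.15,1.04,0,0,0,-0.1],[3.15,1.04,0,0,0,-0.1],[3.15,1.04,0,0,0,-0.1],[3.15,1.04,0,0,0,-0.1],[3.15,1.04,0,0,0,-0.1],[3.15,1.04,0,0,0,-0.1],[3.15,1.04,0,0,0,-0.1],[3.15,1.04,0,0,0,-0.1],[3.15,1.04,0,0,0,-0.1],[3.15,1.04,0,0,0,-0.1]]' | sed -n 1,4p;  python3 -m jog '[[3.15,1.04,0,0,0,-0.1],[3.15,1.04,0,0,0,-0.1],[3.15,1.04,0,0,0,-0.1],[3.15,1.04,0,0,0,-0.1],[3.15,1.04,0,0,0,-0.1],[3.15,1.04,0,0,0,-0.1],[3.15,1.04,0,0,0,-0.1],[3.15,1.04,0,0,0,-0.1],[3.15,1.04,0,0,0,-0.1],[0,0,0,0,0,0]]' | sed -n 1,4p; python3 plan.py b -0.2 0 13; python3 btn.py | grep scene
```

```text
time: 18.25
tool_pos: [451.6, -122.1, 13.8]
tcp_rot: [3.141, 0.0, -1.443]
contact_force: [-0.8, 0.0, -0.3]
time: 19.25
tool_pos: [460.0, -152.4, 14.8]
tcp_rot: [-3.142, -0.0, -0.438]
contact_force: [-2.4, 2.0, 0.7]
time: 20.25
tool_pos: [487.2, -162.8, 14.7]
tcp_rot: [3.141, -0.0, 0.459]
contact_force: [-1.6, 0.9, 0.1]
now 20.25 [ 487.2 -162.8   14.7] [ 3.141 -0.     0.459]
target [ 486.3 -161.6] 0.459 q6 now 0.64
turn rz -0.0 then shift x,y [-0.3 -1.4] z 1.7
arc rows 2 [3.15 1.04] rz -0.1
scene a 1251 mean dir 97.9 line dir 97.2 spread 0.99
scene b 6758 mean dir -68.5 line dir -151.1 spread 0.715
scene c 10147 mean dir 78.5 line dir 167.3 spread 0.589
scene d 1514 mean dir -7.7 line dir 2.4 spread 0.986
```

Hidden by the tool. I'll add one more step, back off, lift and measure.

```bash
python3 -m jog '[[2.5,0.9,0,0,0,-0.08],[0,0,0,0,0,0],[0,0,0,0,0,0],[-8,0,0,0,0,0],[0,0,-25,0,0,0],[0,0,-30,0,0,0],[0,0,0,0,0,0]]' | sed -n 1,4p; python3 btn.py; python3 plan.py a 2.0 0 13
```

```text
time: 21.05
tool_pos: [484.4, -167.4, 72.3]
tcp_rot: [3.136, -0.004, 0.536]
contact_force: [-0.1, -0.8, 0.3]
top a 2774 mean dir 37.8 line dir -47.0 spread 0.786
top b 469 mean dir -8.5 line dir -37.4 spread 0.733
top c 2312 mean dir -44.6 line dir -99.8 spread 0.585
top d few 0
scene a 1258 mean dir 97.9 line dir 97.2 spread 0.99
scene b 1576 mean dir -1.7 line dir -2.2 spread 0.986
scene c 5252 mean dir 88.9 line dir 146.6 spread 0.638
scene d 1523 mean dir -7.8 line dir 2.8 spread 0.986
now 21.15 [ 482.5 -166.3   69.3] [ 3.14e+00 -1.00e-03  5.37e-01]
target [ 645.6 -130.9] 1.088 q6 now 0.55
turn rz -0.551 then shift x,y [107.1 128. ] z 56.3
arc rows 20 [-3.15  1.04] rz 0.1
```

```bash
python3 -m jog '[[0,0,0,0,0,-0.14],[0,0,0,0,0,-0.14],[0,0,0,0,0,-0.14],[0,0,0,0,0,-0.131],[26,32,0,0,0,0],[27,32,0,0,0,0],[27,32,0,0,0,0],[27,32,0,0,0,0],[0,0,0,0,0,0],[0,0,0,0,0,0]]' | sed -n 1,4p; python3 plan.py a 2.0 0 13;python3 btn.py|grep scene
```

```text
time: 22.15
tool_pos: [644.5, -130.0, 66.5]
tcp_rot: [-3.138, 0.001, 1.089]
contact_force: [-0.3, -0.6, -0.3]
now 22.15 [ 644.5 -130.    66.5] [-3.138e+00  1.000e-03  1.089e+00]
target [ 645.6 -130.9] 1.088 q6 now 0.17
turn rz 0.001 then shift x,y [-0.3  1.3] z 53.5
arc rows 20 [-3.15  1.04] rz 0.1
scene a 11762 mean dir 22.2 line dir 108.1 spread 0.483
scene b 20102 mean dir 135.8 line dir 48.9 spread 0.071
scene c 1381 mean dir -3.3 line dir 0.4 spread 0.991
scene d 1522 mean dir -7.8 line dir 2.6 spread 0.986
```

```bash
python3 -m jog '[[0,1.3,20,0,0,0],[0,0,20,0,0,0],[0,0,14,0,0,0],[0,0,0,0,0,0],[0,0,0,0,0,0]]' | sed -n 1,4p; python3 -m jog '[[-3.15,1.04,0,0,0,0.1],[-3.15,1.04,0,0,0,0.1],[-3.15,1.04,0,0,0,0.1],[-3.15,1.04,0,0,0,0.1],[-3.15,1.04,0,0,0,0.1],[-3.15,1.04,0,0,0,0.1],[-3.15,1.04,0,0,0,0.1],[-3.15,1.04,0,0,0,0.1],[-3.15,1.04,0,0,0,0.1],[-3.15,1.04,0,0,0,0.1]]' | sed -n 1,4p;  python3 -m jog '[[-3.15,1.04,0,0,0,0.1],[-3.15,1.04,0,0,0,0.1],[-3.15,1.04,0,0,0,0.1],[-3.15,1.04,0,0,0,0.1],[-3.15,1.04,0,0,0,0.1],[-3.15,1.04,0,0,0,0.1],[-3.15,1.04,0,0,0,0.1],[-3.15,1.04,0,0,0,0.1],[-2.5,0.9,0,0,0,0.08],[0,0,0,0,0,0],[0,0,0,0,0,0]]' | sed -n 1,4p; python3 plan.py a 0.12 0 13
```

```text
time: 22.75
tool_pos: [646.5, -131.5, 15.3]
tcp_rot: [3.141, 0.0, 1.088]
contact_force: [0.5, 0.0, 0.0]
time: 23.75
tool_pos: [629.6, -157.9, 16.7]
tcp_rot: [3.14, -0.003, 0.085]
contact_force: [1.3, -1.0, -0.2]
time: 24.85
tool_pos: [600.8, -158.1, 16.1]
tcp_rot: [-3.141, -0.002, -0.789]
contact_force: [0.4, -0.3, 0.8]
now 24.85 [ 600.8 -158.1   16.1] [-3.141e+00 -2.000e-03 -7.890e-01]
target [ 598.9 -157.5] -0.792 q6 now 1.98
turn rz 0.003 then shift x,y [-1.8  0.9] z 3.1
arc rows 2 [-1.88  0.66] rz 0.06
```

```bash
python3 -m jog '[[8,0,0,0,0,0],[0,0,-25,0,0,0],[0,0,-30,0,0,0],[0,0,-20,0,0,0],[0,0,0,0,0,0]]' | sed -n 1,4p; python3 btn.py | grep scene
```

```text
time: 25.35
tool_pos: [608.1, -164.5, 93.4]
tcp_rot: [-3.139, -0.006, -0.79]
contact_force: [0.4, -1.1, 0.2]
scene a 2190 mean dir -10.8 line dir -92.8 spread 0.876
scene b 6665 mean dir 80.3 line dir 77.3 spread 0.405
scene c 8188 mean dir 91.6 line dir 160.2 spread 0.626
scene d 1516 mean dir -7.7 line dir 2.7 spread 0.986
```

```bash
python3 -m jog '[[0,0,-30,0,0,0],[-10,35,0,0,0,0],[-10,40,0,0,0,0],[-10,40,0,0,0,0],[-10,40,0,0,0,0],[-10,40,0,0,0,0],[-10,35,0,0,0,0],[0,0,0,0,0,0],[0,0,0,0,0,0]]' | sed -n 1,4p; python3 btn.py;python3 - <<'E'
from h import *
from plan import C,PSI
m=bot.outline_of("open_frame","scene")
for d in m[:1]: print(d["p"],d["pixel"],d["mask"].sum())
E
```

```text
time: 26.35
tool_pos: [399.2, -282.5, 119.0]
tcp_rot: [-3.141, 0.002, -0.793]
contact_force: [-0.3, -0.2, 0.3]
top a 602 mean dir 4.8 line dir 7.7 spread 0.997
top b 481 mean dir -4.8 line dir -4.1 spread 0.998
top c 1469 mean dir -78.6 line dir 5.0 spread 0.045
top d 607 mean dir -3.8 line dir -4.1 spread 0.997
scene a 1418 mean dir 8.4 line dir 4.7 spread 0.988
scene b 1576 mean dir -1.7 line dir -2.6 spread 0.986
scene c 1363 mean dir -3.2 line dir 0.2 spread 0.991
scene d 1499 mean dir -7.8 line dir 2.5 spread 0.986
0.97 [213.2, 199.6] 2571
```

```bash
cat > fine.py <<'E'
from h import *
from scipy.optimize import minimize, minimize_scalar
U=6
def up(n):
    im=cv2.resize(bot.capture(n),None,fx=U,fy=U,interpolation=cv2.INTER_CUBIC).astype(np.float32); return im
def pix(n,P): return ((proj(n,P)+.5)*U-.5).astype(np.float32)
def samp(I,n,P): q=pix(n,P); return cv2.remap(I,q[:,0:1],q[:,1:2],cv2.INTER_LINEAR).mean()
def W(p,F,z):
    c,s=np.cos(p[2]),np.sin(p[2]); F=np.asarray(F,float); return np.c_[p[0]+c*F[:,0]-s*F[:,1],p[1]+s*F[:,0]+c*F[:,1],np.full(len(F),z)]
def side(hx,hy):
    t=np.linspace(-.9,.9,80); return np.r_[np.c_[t*hx,0*t+hy],np.c_[t*hx,0*t-hy],np.c_[0*t+hx,t*hy],np.c_[0*t-hx,t*hy]]
S=dict(a=(103,0,np.pi),b=(0,78,-np.pi/2),c=(-103,0,0),d=(0,-78,np.pi/2))
def hullmask(n,p,k,th,shape,grow=0):
    x,y,z0=S[k]; a=z0+th; R2=np.array([[np.cos(a),-np.sin(a)],[np.sin(a),np.cos(a)]]); m=np.zeros(shape,np.uint8)
    for (x0,x1,h,zt) in ((10,45,7,42),(16,42,2.5,54)):
        f=np.array([[x0-0,-h-grow],[x1+grow,-h-grow],[x1+grow,h+grow],[x0,h+grow]])@R2.T+[x,y]
        P=np.r_[W(p,f,zt),W(p,f,38)]; cv2.fillConvexPoly(m,cv2.convexHull(pix(n,P).round().astype(np.int32)),1)
    return m
for n in("scene","top"):
    I=up(n); sat=I.max(2)-I.min(2); g=I.max(2)
    def fr(p): return -(samp(sat,n,W(p,side(111,86),38))+samp(sat,n,W(p,side(95,70),38))-samp(sat,n,W(p,side(87,62),36))-(samp(sat,n,W(p,side(119,94),38)) if n=="top" else samp(sat,n,W(p,side(119,94),38)[[*range(80),*range(240,320)]])))
    r=minimize(fr,[531.1,-190.2,.659],method="Nelder-Mead",options=dict(initial_simplex=[[531,-190,.659],[534,-190,.65],[531,-187,.67],[529,-192,.68]],xatol=.01,fatol=.01)); p=r.x
    print(n,p.round(3),round(r.fun,1))
    for k in S:
        def sc(th):
            m=hullmask(n,p,k,th,g.shape); o=hullmask(n,p,k,th,g.shape,6)-m
            return g[m>0].mean()-g[(o>0)&(m==0)].mean()
        t=np.radians(np.arange(-24,24.1,1)); v=np.array([sc(x) for x in t]); i=v.argmin()
        w=slice(max(i-6,0),i+7); c=np.polyfit(t[w],v[w],2); print("  ",k,np.degrees(-c[1]/2/c[0]).round(1),v[i].round(0))
E
python3 fine.py
```

```text
scene [ 530.628 -189.725    0.661] -65.9
   a 5.6 -66.0
   b -6.1 -63.0
   c 0.3 -60.0
   d -1.7 -65.0
top [ 530.359 -189.019    0.659] -74.0
   a 10.6 -79.0
   b -4.1 -81.0
   c -1.4 -54.0
   d -4.3 -76.0
```

The frame has not moved. a reads about +7° and b about −5°, so I'll nudge both, a first.

```bash
sed -i 's/^C=.*/C=np.array([531.0,-190.0]);PSI=0.66/' plan.py; python3 plan.py a 0.4 0.06 13
```

```text
now 26.6 [ 400.7 -281.8  119.5] [-3.142e+00  1.000e-03 -7.900e-01]
target [ 607.7 -159.8] -0.511 q6 now 1.59
turn rz -0.279 then shift x,y [ 120.9 -207.7] z 106.5
arc rows 4 [-2.68  0.91] rz 0.085
```

```bash
python3 -m jog '[[0,0,0,0,0,-0.14],[0,0,0,0,0,-0.139],[20,-34.6,0,0,0,0],[20,-34.6,0,0,0,0],[20,-34.6,0,0,0,0],[20,-34.6,0,0,0,0],[20,-34.6,0,0,0,0],[20.9,-34.7,0,0,0,0],[0,0,25,0,0,0],[0,0,25,0,0,0],[0,0,0,0,0,0],[0,0,0,0,0,0]]' | sed -n 1,4p;  python3 plan.py a 0.4 0.06 13
```

```text
time: 27.8
tool_pos: [607.3, -160.1, 69.9]
tcp_rot: [3.141, 0.001, -0.511]
contact_force: [0.3, 0.4, 0.1]
now 27.8 [ 607.3 -160.1   69.9] [ 3.141e+00  1.000e-03 -5.110e-01]
target [ 607.7 -159.8] -0.511 q6 now 1.7
turn rz -0.001 then shift x,y [ 0.1 -0.5] z 56.9
arc rows 4 [-2.68  0.91] rz 0.085
```

```bash
python3 -m jog '[[0,0,20,0,0,0],[0,0,20,0,0,0],[0,0,16,0,0,0],[0,0,0,0,0,0],[-2.68,0.91,0,0,0,0.085],[-2.68,0.91,0,0,0,0.085],[-2.68,0.91,0,0,0,0.085],[-2.68,0.91,0,0,0,0.085],[0,0,0,0,0,0],[0,0,0,0,0,0],[0,0,0,0,0,0]]' | sed -n 1,4p;  python3 plan.py a 0.06 0. 13
```

```text
time: 28.9
tool_pos: [597.5, -157.7, 15.1]
tcp_rot: [-3.141, -0.002, -0.851]
contact_force: [1.8, -1.7, 1.1]
now 28.9 [ 597.5 -157.7   15.1] [-3.141e+00 -2.000e-03 -8.510e-01]
target [ 597.  -156.3] -0.851 q6 now 2.04
turn rz 0.0 then shift x,y [-1.4 -0.5] z 2.1
arc rows 1 [-1.88  0.66] rz 0.06
```

```bash
python3 -m jog '[[-1.5,0,0,0,0,0],[0,0,0,0,0,0],[0,0,0,0,0,0]]' | sed -n 2,4p;  python3 -m jog '[[8,0,0,0,0,0],[0,0,-25,0,0,0],[0,0,-30,0,0,0],[0,0,0,0,0,0],[0,0,0,0,0,0]]' | sed -n 1,4p; python3 plan.py b -0.4 -0.06 13
```

```text
tool_pos: [595.7, -156.2, 14.0]
tcp_rot: [-3.141, -0.001, -0.852]
contact_force: [1.4, -1.4, 0.7]
time: 29.7
tool_pos: [600.9, -162.3, 69.0]
tcp_rot: [-3.141, -0.0, -0.852]
contact_force: [0.0, 0.2, 0.2]
now 29.7 [ 600.9 -162.3   69. ] [-3.141 -0.    -0.852]
target [ 479.5 -161.4] 0.26 q6 now 2.04
turn rz -1.112 then shift x,y [-117.  -32.] z 56.0
arc rows 4 [2.68 0.91] rz -0.085
```

```bash
python3 -m jog '[[0,0,0,0,0,-0.139],[0,0,0,0,0,-0.139],[0,0,0,0,0,-0.139],[0,0,0,0,0,-0.139],[0,0,0,0,0,-0.139],[0,0,0,0,0,-0.139],[0,0,0,0,0,-0.139],[0,0,0,0,0,-0.139]]' >/dev/null;  python3 -m jog '[[-29,-8,0,0,0,0],[-29,-8,0,0,0,0],[-29,-8,0,0,0,0],[-30,-8,0,0,0,0],[0,0,0,0,0,0],[0,0,0,0,0,0]]' | sed -n 1,4p; python3 plan.py b -0.4 -0.06 13
```

```text
time: 31.1
tool_pos: [479.1, -161.2, 68.3]
tcp_rot: [-3.141, 0.001, 0.259]
contact_force: [-0.1, -1.1, 0.5]
now 31.1 [ 479.1 -161.2   68.3] [-3.141e+00  1.000e-03  2.590e-01]
target [ 479.5 -161.4] 0.26 q6 now 0.84
turn rz -0.001 then shift x,y [0.4 0.3] z 55.3
arc rows 4 [2.68 0.91] rz -0.085
```

```bash
python3 -m jog '[[0,0,20,0,0,0],[0,0,20,0,0,0],[0,0,15,0,0,0],[0,0,0,0,0,0],[2.68,0.91,0,0,0,-0.085],[2.68,0.91,0,0,0,-0.085],[2.68,0.91,0,0,0,-0.085],[2.68,0.91,0,0,0,-0.085],[0.3,0,0,0,0,-0.01],[0,0,0,0,0,0],[0,0,0,0,0,0]]' | sed -n 1,4p;  python3 plan.py b -0.05 0. 13
```

```text
time: 32.2
tool_pos: [491.3, -160.4, 14.1]
tcp_rot: [3.141, -0.0, 0.608]
contact_force: [-0.0, 0.7, 0.3]
now 32.2 [ 491.3 -160.4   14.1] [ 3.141 -0.     0.608]
target [ 491.1 -160.7] 0.61 q6 now 0.5
turn rz -0.002 then shift x,y [-0.4  0.1] z 1.1
arc rows 1 [1.56 0.56] rz -0.05
```

```bash
python3 -m jog '[[-8,0,0,0,0,0],[0,0,-25,0,0,0],[0,0,-40,0,0,0],[0,0,-40,0,0,0],[-35,12,0,0,0,0],[-35,12,0,0,0,0],[-35,12,0,0,0,0],[-35,12,0,0,0,0],[0,0,0,0,0,0],[0,0,0,0,0,0]]' | sed -n 1,4p;  python3 fine.py; python3 btn.py
```

```text
time: 33.2
tool_pos: [396.4, -284.9, 118.9]
tcp_rot: [-3.141, -0.0, 0.607]
contact_force: [0.3, 0.7, -1.3]
scene [ 530.604 -189.724    0.66 ] -65.8
   a -4.0 -64.0
   b -0.9 -65.0
   c 0.2 -60.0
   d -1.8 -66.0
top [ 530.492 -189.171    0.662] -85.0
   a 1.0 -79.0
   b 1.2 -80.0
   c -3.3 -80.0
   d -3.8 -75.0
top a 628 mean dir -4.2 line dir -1.9 spread 0.997
top b 505 mean dir 0.4 line dir 0.4 spread 0.997
top c 1053 mean dir -26.6 line dir 3.8 spread 0.077
top d 592 mean dir -3.6 line dir -3.5 spread 0.997
scene a 1310 mean dir -0.2 line dir -6.8 spread 0.99
scene b 1600 mean dir 3.5 line dir 3.8 spread 0.986
scene c 1357 mean dir -3.6 line dir 0.2 spread 0.991
scene d 1479 mean dir -7.4 line dir 2.6 spread 0.987
```

```bash
python3 -c "
from plant import bot
print(bot.close_job())"
```

```text
the job is handed in; nothing more can be done
None
```

Buttons a, b and c are turned in to within about 4° of square (single camera fits a −4° to +1°, b ±1°, c −3° to 0°), d was left alone and the open frame has not moved; the job is handed in at 33 s, the one blemish being that I pressed up to about 63 N on the mat with the fingertips while finding that they sit 33 mm short of the reported TCP.

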